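# Lay the last plate on a plate pack and wedge the pack tight for tack welding

### The arm

A 6-joint arm with a two-finger parallel gripper is mounted at the origin on the work surface. World frame = base frame: x ahead of the robot, y to its left, z up, the work surface at z = 0. Lengths are in m, angles in rad, forces in N, time in s.
With the tool pointing down it reaches from about 0.3 to 0.775 m from the base axis. Payload 14.6 kg.
Tool frame: the origin (TCP) lies on the centre line of the jaws, within the pads' length; the fingertips stand 11 mm ahead of it and the grasp point (between the pads) lies 8 mm behind it; y points along the fingers, x is the direction in which the jaws open and shut, and the axes are right-handed (so a half turn about y gives the same grasp; the last joint's range is limited). The gripper opens to 94 mm and grips with 3 to 60 N. Pads are 16 mm wide; open, the fingers measure 119 mm over their backs; the gripper's body (75 mm by 177 mm) begins 78 mm behind the grasp point.
Start: joints at [-1.318, 0.3, 1.521, -0, 1.321, -0.067], TCP at [0.173, -0.522, 0.216] pointing down, gripper open.
Joint ranges: [-3.03, 3.03], [-0.79, 2.21], [0.23, 2.52], [-1.04, 4.18], [0, 3.07], [-2.55, 2.55]. Speed limits (rad/s): [2.22, 2.22, 2.57, 3.14, 3.14, 3.14].

### API

Orientations are given as [roll, pitch, yaw] about the fixed x, y, z axes, in that order (R = Rz(yaw) Ry(pitch) Rx(roll)).
In Python, from station import ctrl, imaging gives the robot as it stands. The module is installed in compiled form; this text tells all that it offers.
- The arm moves only by the tool apply_moves, never from a script. Its argument "deltas" is a list of rows, each an object with "dp": the shift along the tool's x, y, z in m, a list of three; "roll": the turn about the tool's y in rad; "grip": the closure, from -1 (fully open) to 1 (shut). In form: [{"dp": [tx, ty, tz], "roll": roll, "grip": grip}, ...]. A call has 1 to 10 rows; each row shifts and turns the commanded pose from where the row before left it, along the tool's axes as they then stand; what a row does not reach is not made up. A row lasts 1/8 s, in which the tool goes at most 62.5 mm and 10.7 degrees, less where a joint would pass 70% of its speed; a pose out of reach is approached as far as the arm can. A call with a gripper value outside its range is refused whole. The fingers move at their own pace and stop on an object; "newtons" is the grip in N (left out, the last holds). Time passes only in rows, so rows that do not move let the fingers close. It gives the time, the measured TCP pose, the force and the opening at its end, in the units of the state.
- ctrl.get_obs(): the state, without advancing time (a new reading comes with each control period).
- imaging.camera(name): name is "side" or "top" or "wrist"; returns the picture (420x560x3 uint8, blue, green, red); there is no depth.
- imaging.camera_info(name): a dict with "K" (3x3 intrinsics, pixels), "D" ([k1, k2, p1, p2, k3] as OpenCV has them; the pictures are not rectified), "world_from_camera" (4x4, takes a point from camera to world coordinates). Camera axes: x right, y down, z forward; pixel columns grow to the right and rows downward; lengths in m; the calibration is good to about 2 mm. A picture is of the moment at which its call begins: read the wrist's pose just before it. camera_info takes no time and is no camera call; for the wrist camera it gives the pose at the moment of the call.
- ctrl.hand_in(): hands the job in, once; it reports no verdict.
The state is a dict: "time_s": time; "qpos": joint angles; "joint_vel": joint speeds; "tau": joint torques, N m; "ee_pos": TCP position; "eef_rot": TCP orientation; "force": force on the tool from outside, world axes, zero at the start; "moment": the same for the moment, N m; "grip_width": finger opening in m.
Only numpy, scipy, OpenCV 4.12 (cv2) and the standard library are available. Lean on these libraries where they do the work, as an engineer would, in place of code of your own. Each camera call takes 0.05 s, during which the arm holds its last target. There are 200 camera calls.

### The job

Finish laying up the steel plate pack on the welding table: lay the loose plate flat and square on top of the pack, feeling for the pack, whose height is not known, and letting go only when the plate rests on it - do not drop it. Then slide the loose steel wedge, thin end first, standing on the table, into the gap between the pack and the slanted bar, and tap its thick end until it jams and the plates are tight against the end stop. Leave the wedge in, let go of everything, and do not disturb the wire brush, the can or the magnet.

Things in the scene. Friction and masses are not known exactly. Their poses are not given: they have to be found in the camera images.
- jig: Fixed steel jig bolted to the table: end stop, two pins, slanted bar. Origin: on the table under the middle of the pack when the pack is against the end stop; z up. x runs along the pack, from the end stop (nearer the robot) to the slanted bar; y runs across. All jig positions below are in this frame, in mm. The area y < -45 beside the pack is free.
- jig_stop (a point): Middle of the end stop's face towards the pack, at table height (jig x = -75, y = 0). The stop is a block 40 (x) x 100 (y), 56 high, with two bolt heads 7 higher.
- jig_pin (a point): Foot of one of the two locating pins (jig x = 50, y = 46.5); the other is at x = -50, y = 46.5. Each is 25 in diameter, 56 high with a bevelled top, and stands 4 clear of the pack's +y side.
- jig_bar (a point): Point on the slanted bar's face towards the pack, at table height (jig x = 93.5, y = 0). Bar 40 thick, 106 long, 50 high, bolt heads 7 higher. Its face runs along x = 93.5 - y / 6 from y = -45 to +60, matching the wedge's taper.
- jig_mouth (a point): Mouth of the gap between pack and slanted bar, at table height (jig x = 86.5, y = -30). With the pack home the gap is 23.5 wide here and 13.5 at y = +30; less by as much as the pack stands off. The wedge enters here, from the -y side, and is driven towards +y. The gap's floor is the table.
- pack (a joint): The pack: dark steel plates, 150 along jig x, 60 across (y = -30 to 30), moving as one along x, 2.5 kg, about 4 N of friction. Value: how far it stands off the end stop in m (0 = against it; 0.003 to 0.007 at the start). How many plates it has differs: the height of its top is not measured and lies 14 to 36 mm above the table.
- plate: The loose dark steel plate to lay on the pack: 150 (x) x 60 (y) x 10 mm, 0.55 to 0.9 kg, flat on the table. Origin: centre of its underside; z up. Can be gripped from above across its 60 mm width, fingertips just above the table so that they do not stick out below its underside.
- wedge: Loose bright steel wedge, dark round holes in its sides, 150 mm long (y), 45 high, 0.6 to 0.9 kg, standing on the table. Origin: underside, mid-length; +y to the thin end, 5 thick (y = 75). Flat face, for the pack side: x = -8.75. Slanted face: x = 8.75 - y / 6 down to y = -45. Then a parallel head for gripping, 25 thick, x = -8.75 to 16.25, to the butt at y = -75.
- jig_snug (a point): Where the wedge's origin comes to lie when it is just snug with the pack home (jig x = 83.75, y = 6, at table height), wedge and jig axes parallel. Driven in, it first pushes pack and plate home, which takes up to about 15 N, then it jams; taps of 15 to 25 N make it tight.
- brush: Bystander: wire brush with a wooden handle, 200 mm long, lying flat. Origin: underside of its middle.
- can: Bystander: grey spray can, 66 mm diameter, 170 mm high, standing. Origin: centre of its underside.
- magnet: Bystander: red welding magnet square, about 100 x 100 x 20 mm, lying flat. Origin: underside of its middle.

How it is judged:
On the way, in this order (a step that is already met when the one before it is completed fails the run):
1. the loose plate lies flat on the pack, let go, wedge not yet in the gap (x of plate in the frame of jig between -0.004 and 0.012 m and y of plate in the frame of jig between -0.01 and 0.01 m and angle between plate's own z axis and vertical below 0.04 rad and linear speed of plate below 0.02 m/s and contact force between the fingers and plate below 0.05 N and y of wedge in the frame of jig below -0.1 m), for 0.2 s.
2. the thin end of the wedge is in the gap between pack and slanted bar (y of wedge in the frame of jig above -0.09 m and x of wedge in the frame of jig between 0.075 and 0.11 m and height (world z) of wedge below 0.012 m and angle between the y axis of wedge and the y axis of jig, either way round below 0.15 rad), for 0.2 s.
At the end, for the whole second after the job is handed in: Plate flat on the pack, square within 5 deg, within 10 mm across and 4 mm of the end stop; pack within 2 mm of the stop; wedge standing on the table in the gap, origin beyond y = -20 mm of the jig, still pressing the slanted bar with over 3 N; all let go, at rest (x of plate in the frame of jig between -0.003 and 0.004 m and y of plate in the frame of jig between -0.01 and 0.01 m and angle between the x axis of plate and the x axis of jig, either way round below 0.09 rad and angle between plate's own z axis and vertical below 0.04 rad and height (world z) of plate above 0.01 m and value of joint pack below 0.002 m and contact force between wedge and jig above 3 N and angle between wedge's own z axis and vertical below 0.05 rad and height (world z) of wedge below 0.005 m and y of wedge in the frame of jig above -0.02 m and angle between the y axis of wedge and the y axis of jig, either way round below 0.05 rad and linear speed of each of plate, wedge below 0.02 m/s); the robot touches nothing.
It fails at once if the plate is dropped (falls free faster than 0.3 m/s, a drop of about 5 mm) (linear speed of plate above 0.3 m/s and contact force between the fingers and plate below 0.05 N).
It fails at once if a bystander (wire brush, can, magnet) is moved more than 30 mm (distance of any of brush, can, magnet from where it was at the start of the episode above 0.03 m).
It also fails if it takes over 72 s, if anything falls off the work surface, if the arm or the gripper's body presses on something with over 40 N, if the wrist force passes 120 N, or if a joint passes its speed limit or range.

## Working session

There is one attempt and no reset: what is moved stays moved. The work goes in short steps, Python scripts to look and compute and a tool call to move; the robot and the scene stay as the last step left them, time stands still between calls to the robot, and variables do not carry over. Pictures are saved under pics/ and viewed, about 8 in all and at most 12, crops included, and the job is handed in when it is done.

Besides the shell and the picture viewer there is one more tool, called as name([rows], argument=value, ...), one row to a line, values as JSON. apply_moves: Moves the arm, as the interface text tells. Its arguments: {"type":"object","properties":{"deltas":{"type":"array"},"newtons":{"type":"number"}},"required":["deltas"]}

```bash
mkdir -p pics; cat > h.py <<'E'
import numpy as np, cv2, json
from station import ctrl, imaging
def snap(n,f=None):
    i=imaging.camera_info(n); im=imaging.camera(n)
    if f: cv2.imwrite(f,im)
    return im,i
def ray(i,uv,z):
    """pixels (N,2) -> world points on plane z"""
    K=np.array(i["K"]);D=np.array(i["D"]);T=np.array(i["world_from_camera"])
    p=cv2.undistortPoints(np.array(uv,float).reshape(-1,1,2),K,D).reshape(-1,2)
    d=np.c_[p,np.ones(len(p))]@T[:3,:3].T; o=T[:3,3]
    return o+d*((z-o[2])/d[:,2:3])
def proj(i,P):
    T=np.linalg.inv(np.array(i["world_from_camera"]))
    c=np.array(P,float).reshape(-1,3)@T[:3,:3].T+T[:3,3]
    return cv2.projectPoints(c,np.zeros(3),np.zeros(3),np.array(i["K"]),np.array(i["D"]))[0].reshape(-1,2)
E
python3 - <<'E'
from h import *
print({k:np.round(v,3).tolist() for k,v in ctrl.get_obs().items()})
a,i=snap("top","pics/top0.png"); b,j=snap("side","pics/side0.png")
np.set_printoptions(precision=3,suppress=True)
for k in (i,j): print(np.array(k["K"]),k["D"]);print(np.array(k["world_from_camera"]))
E
```

```text
{'time_s': 0.0, 'qpos': [-1.318, 0.3, 1.522, 0.0, 1.321, -0.067], 'joint_vel': [-0.0, 0.002, 0.0, 0.0, 0.002, 0.001], 'tau': [0.002, -53.18, -35.273, 0.071, 0.024, -0.0], 'ee_pos': [0.173, -0.522, 0.216], 'eef_rot': [-1.571, 0.001, -1.251], 'force': [-0.462, -0.043, 0.538], 'moment': [-0.016, 0.022, -0.028], 'grip_width': 0.094}
[[449.393   0.    275.152]
 [  0.    449.393 216.888]
 [  0.      0.      1.   ]] [-0.045  0.     0.     0.     0.   ]
[[ 0.015 -0.991  0.132  0.38 ]
 [-1.    -0.016 -0.001  0.098]
 [ 0.004 -0.132 -0.991  1.044]
 [ 0.     0.     0.     1.   ]]
[[430.242   0.    277.905]
 [  0.    430.242 211.117]
 [  0.      0.      1.   ]] [-0.003  0.     0.     0.     0.   ]
[[-0.759 -0.307  0.575 -0.032]
 [-0.651  0.374 -0.66   0.738]
 [-0.012 -0.875 -0.484  0.483]
 [ 0.     0.     0.     1.   ]]
```

View pics/top0.png

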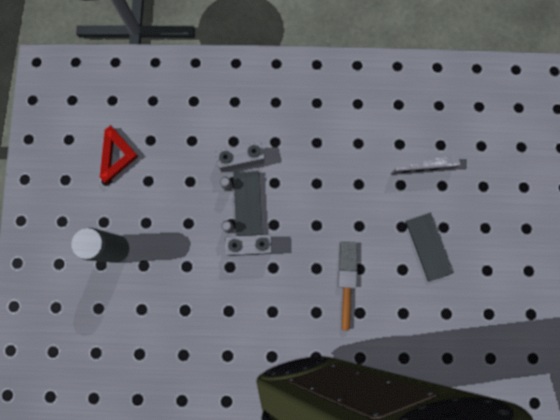

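View pics/side0.png

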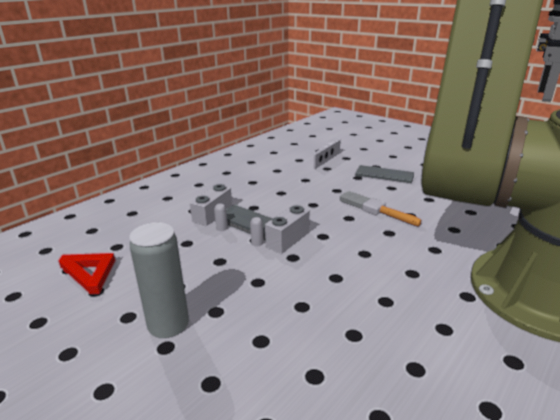

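The top view shows the pack at about (251,203), with the stop below it at (248,245) and the slanted bar above at (242,157). The loose plate is at (429,247). The wedge is at (430,165), thin end apparently at the left. The brush is at (347,285), the magnet at (115,155) and the can at (88,243).

```bash
python3 - <<'E'
from h import *
np.set_printoptions(precision=4,suppress=True)
im,i=snap("top")
g=cv2.cvtColor(im,cv2.COLOR_BGR2GRAY)
print("gray plate,pack,table,shadow",g[247,429],g[203,251],g[200,320],g[245,282],im[247,429],im[203,251],im[165,430])
for n,(x0,x1,y0,y1),z in (("plate",(395,465,205,290),.01),("pack",(236,272,165,238),.025)):
    m=np.zeros_like(g); m[y0:y1,x0:x1]=(g[y0:y1,x0:x1]<90)*255
    m=cv2.morphologyEx(m,cv2.MORPH_OPEN,np.ones((5,5)))
    c=max(cv2.findContours(m,0,2)[0],key=cv2.contourArea)
    w=ray(i,c.reshape(-1,2),z)
    r=cv2.minAreaRect((w[:,:2]*1000).astype(np.float32)); print(n,r,cv2.boxPoints(r))
pts={"wedge thin,thick (z.045)":([393,170],[464,162],.045),"stop bolts z.063":([235,244],[262,243],.063),"bar bolts z.057":([226,156],[254,151],.057),"pins .056":([228,183],[229,225],.056),"brush":([348,242],[346,329],.01)}
for k,v in pts.items(): print(k,ray(i,v[:2],v[2])[:,:2].tolist())
cr=im[110:310,200:480]; cv2.imwrite("pics/crop.png",cv2.resize(cr,None,fx=2.85,fy=2.85,interpolation=cv2.INTER_CUBIC))
E
```

```text
gray plate,pack,table,shadow 66 66 127 74 [72 67 62] [70 67 61] [148 136 133]
plate ((453.9608154296875, -261.1551818847656), (149.94631958007812, 118.2957992553711), 17.19731903076172) [[ 364.8517 -226.8185]
 [ 399.8274 -339.8255]
 [ 543.0699 -295.4919]
 [ 508.0942 -182.4848]]
pack ((555.2959594726562, 147.3565673828125), (163.78042602539062, 79.94859313964844), 1.550363540649414) [[472.3542 185.1006]
 [474.5173 105.1813]
 [638.2377 109.6125]
 [636.0746 189.5318]]
wedge thin,thick (z.045) [[0.6254573118018556, -0.1709711648345928], [0.6475665132379087, -0.3365309256989839]]
stop bolts z.063 [[0.4495816949262535, 0.18353925855134753], [0.45270380414419975, 0.12457291926345833]]
bar bolts z.057 [[0.6485473509804809, 0.2098428257025999], [0.6611501140459086, 0.14683748898670865]]
pins .056 [[0.5866392039585238, 0.2035562466597875], [0.49194983289795513, 0.19855824046150922]]
brush [[0.461953349938345, -0.07245010684458264], [0.26507126684769655, -0.06715046674234307]]
```

View pics/crop.png

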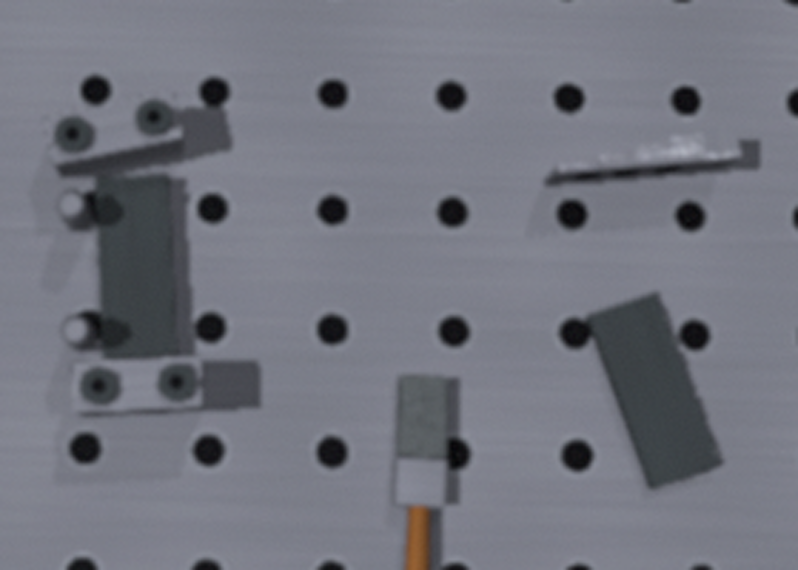

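```bash
cat >> h.py <<'E'
def plan(t,yaw=None):
    o=ctrl.get_obs(); p=np.array(o["ee_pos"]); y=o["eef_rot"][2]
    d=np.array(t)-p; ax=np.array([np.cos(y),np.sin(y),0]); az=np.array([-np.sin(y),np.cos(y),0])
    print("t",round(o["time_s"],2),"pos",p.round(4),"rpy",np.round(o["eef_rot"],4),"F",np.round(o["force"],1),"w",round(o["grip_width"],4))
    print("tool dp mm",np.round([d@ax*1e3,-d[2]*1e3,d@az*1e3],1),"roll",None if yaw is None else round(-((yaw-y+np.pi)%(2*np.pi)-np.pi),4))
E
python3 - <<'E'
from h import *
np.set_printoptions(precision=4,suppress=True)
i=imaging.camera_info("top")
c=np.array([[587,315],[658,293],[722,464],[653,488]])/2.85+[200,110]
w=ray(i,c,.01);print(w,w.mean(0)); d=w[0]+w[1]-w[2]-w[3]; print("ang",np.arctan2(d[1],d[0]))
o=ctrl.get_obs();k=imaging.camera_info("wrist");T=np.array(k["world_from_camera"]);print(T,np.array(k["K"])[0]);print(ray(k,[[280,210],[0,0],[560,0],[0,420],[560,420]],.0))
cc=w.mean(0);plan([cc[0],cc[1],.2],np.arctan2(d[1],d[0])-np.pi/2)
E
```

```text
[[ 0.514  -0.2084  0.01  ]
 [ 0.5332 -0.2676  0.01  ]
 [ 0.3942 -0.316   0.01  ]
 [ 0.3744 -0.259   0.01  ]] [ 0.454  -0.2628  0.01  ]
ang 0.34166620842624706
[[ 0.315  -0.9114 -0.2647  0.2489]
 [-0.9491 -0.3029 -0.0866 -0.4971]
 [-0.0012  0.2785 -0.9604  0.3841]
 [ 0.      0.      0.      1.    ]] [334.1013   0.     278.8715]
[[ 0.1449 -0.5325  0.    ]
 [ 0.2683 -0.1855  0.    ]
 [ 0.4509 -0.7362  0.    ]
 [-0.3028 -0.2346  0.    ]
 [-0.0349 -1.0385  0.    ]]
t 0.15 pos [ 0.1729 -0.5219  0.216 ] rpy [-1.5708  0.0008 -1.251 ] F [-0.3 -0.   1.1] w 0.0939
tool dp mm [-157.7   16.   348.3] roll -0.0219
```

apply_moves([
  {"dp":[-0.018,0.002,0.038],"roll":-0.022,"grip":-1},
  {"dp":[-0.018,0.002,0.038],"roll":0,"grip":-1},
  {"dp":[-0.018,0.002,0.038],"roll":0,"grip":-1},
  {"dp":[-0.018,0.002,0.038],"roll":0,"grip":-1},
  {"dp":[-0.018,0.002,0.038],"roll":0,"grip":-1},
  {"dp":[-0.018,0.002,0.038],"roll":0,"grip":-1},
  {"dp":[-0.018,0.002,0.038],"roll":0,"grip":-1},
  {"dp":[-0.018,0.001,0.038],"roll":0,"grip":-1},
  {"dp":[-0.01,0.001,0.038],"roll":0,"grip":-1},
  {"dp":[0,0,0],"roll":0,"grip":-1},
])

```text
time_s: 1.4
ee_pos: [0.4453, -0.2616, 0.2]
eef_rot: [-1.571, 0.001, -1.226]
force: [-0.4, 0.3, -0.4]
grip_width: 0.0938
```

```bash
python3 - <<'E'
from h import *
np.set_printoptions(precision=4,suppress=True)
im,i=snap("wrist","pics/w1.png")
plan([.454,-.2628,.2],.3417-np.pi/2)
g=cv2.cvtColor(im,cv2.COLOR_BGR2GRAY)
print(proj(i,[[.454,-.2628,.01]]))
m=cv2.morphologyEx(((g<85)*255).astype(np.uint8),cv2.MORPH_OPEN,np.ones((15,15)))
for c in cv2.findContours(m,0,2)[0]:
    if cv2.contourArea(c)<2500: continue
    w=ray(i,c.reshape(-1,2),.01); r=cv2.minAreaRect((w[:,:2]*1000).astype(np.float32)); print(cv2.boundingRect(c),r)
E
```

```text
t 1.45 pos [ 0.4444 -0.2624  0.2001] rpy [-1.5713  0.0006 -1.2272] F [-0.1  0.7  0.4] w 0.0941
tool dp mm [3.6 0.1 8.9] roll 0.0019
[[282.6387 183.3044]]
(419, 303, 141, 117) ((322.80340576171875, -613.5536499023438), (185.8279266357422, 211.19456481933594), 19.188007354736328)
(0, 263, 479, 157) ((237.8494415283203, -246.91220092773438), (213.23973083496094, 660.7706909179688), 30.872421264648438)
```

View pics/w1.png

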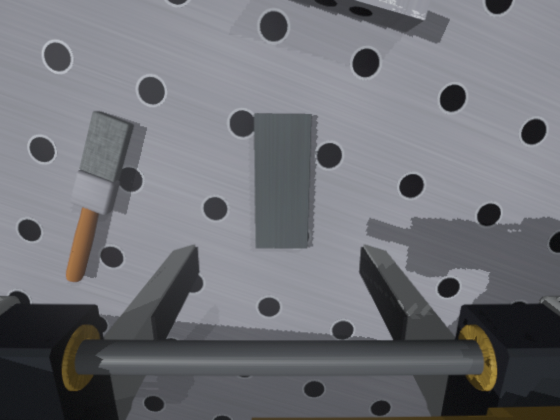

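The wrist view shows the plate with corners at (255,114), (310,114), (311,247) and (256,247), already lined up with the jaws. The brush is on the left.

```bash
python3 - <<'E'
from h import *
np.set_printoptions(precision=4,suppress=True)
i=imaging.camera_info("wrist")
w=ray(i,[[255,114],[311,114],[311.5,247],[256,247]],.01);print(w,w.mean(0),np.linalg.norm(w[0]-w[1]),np.linalg.norm(w[1]-w[2])); d=w[0]+w[1]-w[2]-w[3]; a=np.arctan2(d[1],d[0]);print("ang",a)
cc=w.mean(0);plan([cc[0],cc[1],.0135],a-np.pi/2)
E
```

```text
[[ 0.5118 -0.2121  0.01  ]
 [ 0.5313 -0.2665  0.01  ]
 [ 0.3941 -0.3204  0.01  ]
 [ 0.3725 -0.2602  0.01  ]] [ 0.4524 -0.2648  0.01  ] 0.05775581092906367 0.14743521721973415
ang 0.35355225049532346
t 1.45 pos [ 0.4444 -0.2624  0.2001] rpy [-1.5713  0.0006 -1.2272] F [-0.1  0.7  0.4] w 0.0941
tool dp mm [  4.9 186.6   6.7] roll -0.0099
```

apply_moves([
  {"dp":[0.0045,0.02,0.007],"roll":-0.006,"grip":-1},
  {"dp":[0,0.035,0],"roll":0,"grip":-1},
  {"dp":[0,0.035,0],"roll":0,"grip":-1},
  {"dp":[0,0.035,0],"roll":0,"grip":-1},
  {"dp":[0,0.03,0],"roll":0,"grip":-1},
  {"dp":[0,0.02,0],"roll":0,"grip":-1},
  {"dp":[0,0.008,0],"roll":0,"grip":-1},
  {"dp":[0,0,0],"roll":0,"grip":-1},
  {"dp":[0,0,0],"roll":0,"grip":-1},
])

```text
time_s: 2.58
ee_pos: [0.4525, -0.2654, 0.0183]
eef_rot: [-1.57, -0.001, -1.223]
force: [0.9, -0.1, 0.2]
grip_width: 0.0941
```

apply_moves([
  {"dp":[0,0.0045,0],"roll":0,"grip":-1},
  {"dp":[0,0,0],"roll":0,"grip":-1},
  {"dp":[0,0,0],"roll":0,"grip":1},
  {"dp":[0,0,0],"roll":0,"grip":1},
  {"dp":[0,0,0],"roll":0,"grip":1},
  {"dp":[0,0,0],"roll":0,"grip":1},
  {"dp":[0,0,0],"roll":0,"grip":1},
  {"dp":[0,0,0],"roll":0,"grip":1},
], newtons=45)

```text
time_s: 3.58
ee_pos: [0.4521, -0.2648, 0.0129]
eef_rot: [-1.571, 0.0, -1.223]
force: [-2.3, 3.2, 2.3]
grip_width: 0.0593
```

apply_moves([
  {"dp":[0,-0.01,0],"roll":0,"grip":1},
  {"dp":[0,-0.02,0],"roll":0,"grip":1},
  {"dp":[0,-0.035,0],"roll":0,"grip":1},
  {"dp":[0,-0.035,0],"roll":0,"grip":1},
  {"dp":[0,-0.035,0],"roll":0,"grip":1},
  {"dp":[0,-0.035,0],"roll":0.03,"grip":1},
  {"dp":[0,-0.017,0],"roll":0.1,"grip":1},
  {"dp":[0,0,0],"roll":0.1,"grip":1},
  {"dp":[0,0,0],"roll":0.08,"grip":1},
  {"dp":[-0.02,0,0],"roll":0,"grip":1},
])

```text
time_s: 4.82
ee_pos: [0.4511, -0.245, 0.1998]
eef_rot: [-1.571, 0.0, -1.535]
force: [-0.2, 0.2, -7.1]
grip_width: 0.0596
```

apply_moves([
  {"dp":[-0.035,0,0],"roll":0,"grip":1},
  {"dp":[-0.035,0,0],"roll":0,"grip":1},
  {"dp":[-0.035,0,0],"roll":0,"grip":1},
  {"dp":[-0.035,0,0],"roll":0,"grip":1},
  {"dp":[-0.035,0,0],"roll":0,"grip":1},
  {"dp":[-0.035,0,0],"roll":0,"grip":1},
  {"dp":[-0.035,0,0],"roll":0,"grip":1},
  {"dp":[-0.02,0,0],"roll":0,"grip":1},
  {"dp":[0,0,0],"roll":0,"grip":1},
  {"dp":[0,0,0],"roll":0,"grip":1},
])

```text
time_s: 6.08
ee_pos: [0.4412, 0.0198, 0.2]
eef_rot: [-1.571, -0.0, -1.532]
force: [0.8, -0.1, -6.6]
grip_width: 0.0594
```

```bash
python3 - <<'E'
from h import *
im,i=snap("wrist","pics/w2.png")
plan([.546,.157,.2],.038-np.pi/2)
E
```

```text
t 6.12 pos [0.4413 0.0196 0.2   ] rpy [-1.5709e+00 -1.0000e-04 -1.5328e+00] F [-0.   0.5 -7.4] w 0.059
tool dp mm [-133.3   -0.   109.9] roll 0.0
```

View pics/w2.png

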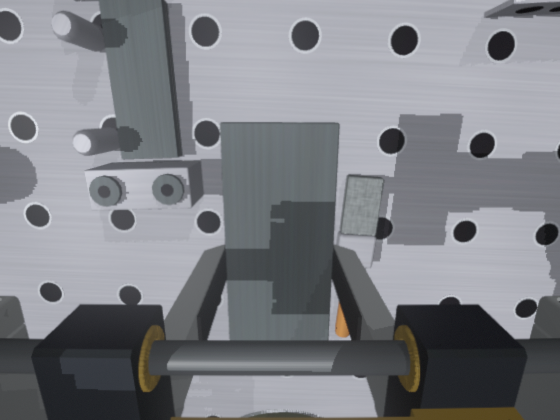

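The plate is held square in the jaws, with its far edge at row 123, columns 221–339. The stop's bolts are at (107,190) and (168,187), and the pins at (83,143) and (66,23). I'll move closer to measure the whole jig.

apply_moves([
  {"dp":[-0.02,0,0.03],"roll":0,"grip":1},
  {"dp":[-0.02,0,0.035],"roll":0,"grip":1},
  {"dp":[0,0,0.025],"roll":0,"grip":1},
  {"dp":[0,0,0],"roll":0,"grip":1},
  {"dp":[0,0,0],"roll":0,"grip":1},
])

```text
time_s: 6.75
ee_pos: [0.5293, 0.0627, 0.1996]
eef_rot: [-1.572, -0.0, -1.534]
force: [0.8, 0.4, -8.1]
grip_width: 0.0591
```

```bash
python3 - <<'E'
from h import *
im,i=snap("wrist","pics/w3full.png")
plan([.546,.157,.2],.038-np.pi/2)
print(proj(i,[[.546,.157,0],[.47,.157,.056],[.64,.157,.05]]))
cr=im[0:320,20:350]; cv2.imwrite("pics/w3.png",cv2.resize(cr,None,fx=1.85,fy=1.85,interpolation=cv2.INTER_CUBIC))
E
```

```text
t 6.8 pos [0.5293 0.0628 0.1999] rpy [-1.5714 -0.     -1.5335] F [-0.7  0.1 -7.9] w 0.0593
tool dp mm [-93.5  -0.1  20.2] roll -0.0007
[[194.04483589 170.50570353]
 [183.06437829 254.13820659]
 [177.18894813  74.90080809]]
```

View pics/w3.png

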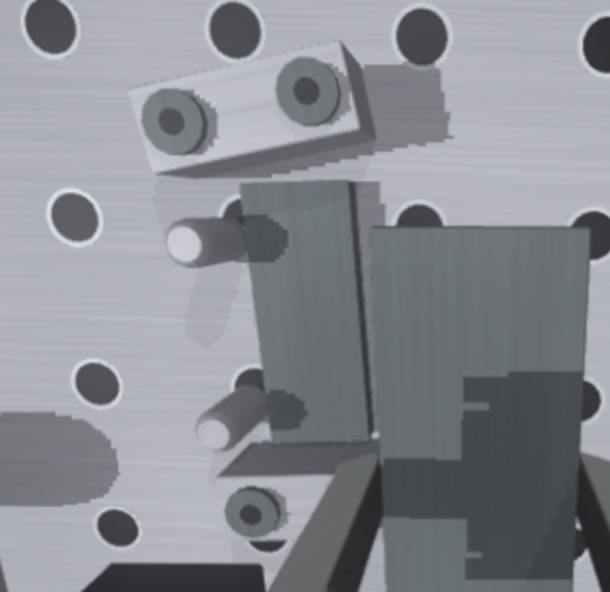

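In the 1.85x crop, the bar's top face has corners (129,91), (340,42), (361,128) and (155,173). The pin tops are at (184,243) and (212,433), the stop's top front edge runs from (218,477) to about (342,473), and the pack top is (240,183), (350,181), (272,443).

```bash
cat >> h.py <<'E'
def fit2d(J,W):
    """rigid 2D fit W = R J + t; returns t, angle, residual mm"""
    J=np.array(J,float)/1e3;W=np.array(W)[:,:2];a=J-J.mean(0);b=W-W.mean(0)
    th=np.arctan2((a[:,0]*b[:,1]-a[:,1]*b[:,0]).sum(),(a*b).sum())
    R=np.array([[np.cos(th),-np.sin(th)],[np.sin(th),np.cos(th)]]);t=W.mean(0)-R@J.mean(0)
    return t,th,((W-J@R.T-t)@R*1e3).round(1)
E
python3 - <<'E'
from h import *
np.set_printoptions(precision=4,suppress=True)
i=imaging.camera_info("wrist")
P=lambda x,z:ray(i,np.array(x)/1.85+[20,0],z)
bar=P([[155,173],[361,128]],.05);pin=P([[184,243],[212,433]],.056);sl=P([[218,477],[342,473]],.056)
print(bar,pin,sl,np.linalg.norm(bar[0]-bar[1]),np.linalg.norm(pin[0]-pin[1]))
t,th,r=fit2d([[83.5,60],[101,-45],[50,46.5],[-50,46.5],[-75,50]],np.r_[bar,pin,sl[:1]]);print("jig",t,th,r.tolist())
R=np.array([[np.cos(th),-np.sin(th)],[np.sin(th),np.cos(th)]])
for z in (.014,.025,.036):
    pk=P([[240,183],[350,181],[272,443]],z); print("pack z",z,((pk[:,:2]-t)@R*1e3).round(1).tolist())
pl=P([[372,228],[590,228]],.197); o=ctrl.get_obs();y=o["eef_rot"][2];p=np.array(o["ee_pos"])[:2]
print("plate far edge in tool x,z:",[[(q[:2]-p)@[np.cos(y),np.sin(y)]*1e3,(q[:2]-p)@[-np.sin(y),np.cos(y)]*1e3] for q in pl])
plan([*(t+R@[.004,0]),.12],th-np.pi/2)
E
```

```text
[[0.6222 0.2247 0.05  ]
 [0.6459 0.1232 0.05  ]] [[0.5894 0.2106 0.056 ]
 [0.4897 0.2047 0.056 ]] [[0.464  0.2036 0.056 ]
 [0.4691 0.1351 0.056 ]] 0.10423625195511961 0.0998392365398939
jig [0.5426 0.1603] 0.06897098114997229 [[0.4, -1.2], [-0.4, 0.9], [0.2, 0.4], [0.3, 1.4], [-0.4, -1.4]]
pack z 0.014 [[79.6, 30.6], [78.4, -29.7], [-72.1, 31.7]]
pack z 0.025 [[79.0, 26.6], [77.9, -31.9], [-68.0, 27.6]]
pack z 0.036 [[78.4, 22.6], [77.3, -34.0], [-63.8, 23.5]]
plate far edge in tool x,z: [[np.float64(-28.223180823125357), np.float64(75.93347206577613)], [np.float64(30.230048816130008), np.float64(75.97093135147837)]]
t 6.8 pos [0.5293 0.0628 0.1999] rpy [-1.5714 -0.     -1.5335] F [-0.7  0.1 -7.9] w 0.0593
tool dp mm [-97.1  79.9  20.9] roll -0.0317
```

apply_moves([
  {"dp":[-0.03,0,0.007],"roll":0,"grip":1},
  {"dp":[-0.035,0,0.007],"roll":0,"grip":1},
  {"dp":[-0.032,0,0.0065],"roll":-0.03,"grip":1},
  {"dp":[0,0.03,0],"roll":0,"grip":1},
  {"dp":[0,0.035,0],"roll":0,"grip":1},
  {"dp":[0,0.02,0],"roll":0,"grip":1},
  {"dp":[0,0,0],"roll":0,"grip":1},
  {"dp":[0,0,0],"roll":0,"grip":1},
])

```text
time_s: 7.8
ee_pos: [0.5471, 0.1609, 0.1163]
eef_rot: [-1.569, 0.0, -1.503]
force: [1.0, -0.3, -7.0]
grip_width: 0.0595
```

```bash
python3 - <<'E'
from h import *
th=.067;plan([.5426+.0035*np.cos(th),.1603+.0035*np.sin(th),.06],th-np.pi/2)
im,i=snap("wrist"); cv2.imwrite("pics/w4.png",im)
E
```

```text
t 7.8 pos [0.5471 0.1609 0.1163] rpy [-1.5691e+00  3.0000e-04 -1.5032e+00] F [ 1.  -0.3 -7. ] w 0.0595
tool dp mm [ 0.3 56.3 -1. ] roll 0.0006
```

View pics/w4.png

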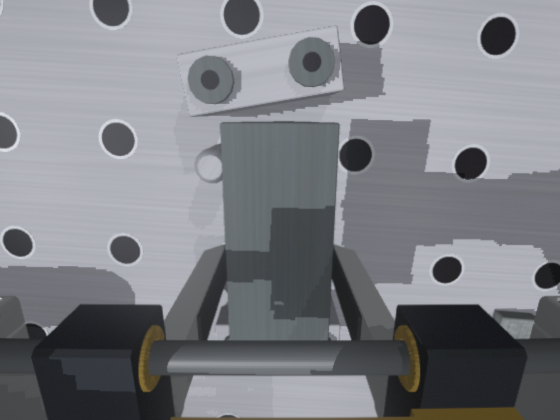

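The plate is over the jig. The far pin's top is at (210,166), the bar's front edge runs from (193,115) to (341,91), and the plate's far edge is at row 123. I'll check the jig fit with these.

```bash
python3 - <<'E'
from h import *
i=imaging.camera_info("wrist")
w=np.r_[ray(i,[[193,115],[341,91]],.05),ray(i,[[209.5,166]],.056)]
t,th,r=fit2d([[83.5,60],[101,-45],[50,46.5]],w);print(t,th,r.tolist())
c,s=np.cos(.067),np.sin(.067);R=np.array([[c,-s],[s,c]]);print(((w[:,:2]-[.5426,.1603])@R*1e3).round(1))
E
```

```text
[0.54255602 0.16213957] 0.056285639878473154 [[0.4, -2.8], [-0.6, 3.0], [0.2, -0.2]]
[[ 84.6  58.2]
 [100.  -41.3]
 [ 50.8  47.6]]
```

apply_moves([
  {"dp":[0,0.025,-0.0005],"roll":0,"grip":1},
  {"dp":[0,0.025,0],"roll":0,"grip":1},
  {"dp":[0,0.014,0],"roll":0,"grip":1},
  {"dp":[0,0.002,0],"roll":0,"grip":1},
  {"dp":[0,0.002,0],"roll":0,"grip":1},
  {"dp":[0,0.002,0],"roll":0,"grip":1},
])

```text
time_s: 8.6
ee_pos: [0.5467, 0.161, 0.0457]
eef_rot: [-1.569, 0.0, -1.503]
force: [-0.3, -0.7, -8.0]
grip_width: 0.0591
```

apply_moves([
  {"dp":[0,0.002,0],"roll":0,"grip":1},
  {"dp":[0,0.002,0],"roll":0,"grip":1},
  {"dp":[0,0.001,0],"roll":0,"grip":1},
])

```text
time_s: 8.98
ee_pos: [0.5462, 0.1609, 0.0399]
eef_rot: [-1.571, 0.0, -1.503]
force: [1.0, -0.4, -7.6]
grip_width: 0.0595
```

apply_moves([
  {"dp":[0,0.0015,0],"roll":0,"grip":1},
  {"dp":[0,0.0015,0],"roll":0,"grip":1},
  {"dp":[0,0.001,0],"roll":0,"grip":1},
])

```text
time_s: 9.35
ee_pos: [0.5462, 0.1609, 0.0359]
eef_rot: [-1.571, 0.0, -1.503]
force: [0.7, -0.3, -8.0]
grip_width: 0.0598
```

apply_moves([
  {"dp":[0,0.0015,0],"roll":0,"grip":1},
  {"dp":[0,0.001,0],"roll":0,"grip":1},
])

```text
time_s: 9.6
ee_pos: [0.5462, 0.1609, 0.0333]
eef_rot: [-1.571, -0.0, -1.503]
force: [-0.6, 0.8, -6.9]
grip_width: 0.0592
```

apply_moves([
  {"dp":[0,0.001,0],"roll":0,"grip":1},
  {"dp":[0,0.001,0],"roll":0,"grip":1},
])

```text
time_s: 9.85
ee_pos: [0.5462, 0.1609, 0.0314]
eef_rot: [-1.571, 0.0, -1.503]
force: [-0.1, 0.1, -7.7]
grip_width: 0.0593
```

apply_moves([
  {"dp":[0,0.001,0],"roll":0,"grip":1},
  {"dp":[0,0.001,0],"roll":0,"grip":1},
])

```text
time_s: 10.1
ee_pos: [0.5472, 0.161, 0.031]
eef_rot: [-1.568, 0.0, -1.503]
force: [-3.8, -1.5, 14.9]
grip_width: 0.0591
```

apply_moves([
  {"dp":[0,0.0007,0],"roll":0,"grip":1},
  {"dp":[0,0.0005,0],"roll":0,"grip":1},
])

```text
time_s: 10.35
ee_pos: [0.548, 0.1611, 0.031]
eef_rot: [-1.566, 0.0, -1.503]
force: [-3.8, -3.1, 20.5]
grip_width: 0.0595
```

apply_moves([
  {"dp":[0,0.0005,0],"roll":0,"grip":1},
  {"dp":[0,0.0005,0],"roll":0,"grip":1},
])

```text
time_s: 10.6
ee_pos: [0.5488, 0.1611, 0.031]
eef_rot: [-1.564, 0.001, -1.503]
force: [-4.1, -4.2, 28.2]
grip_width: 0.0599
```

apply_moves([
  {"dp":[0,-0.0015,0],"roll":0,"grip":1},
  {"dp":[0,-0.001,0],"roll":0,"grip":1},
  {"dp":[0,0,0],"roll":0,"grip":1},
  {"dp":[0,0,0],"roll":0,"grip":1},
])

```text
time_s: 11.1
ee_pos: [0.5474, 0.1612, 0.0311]
eef_rot: [-1.568, 0.0, -1.503]
force: [2.3, -0.7, 11.0]
grip_width: 0.0595
```

```bash
python3 - <<'E'
from h import *
plan([.546,.161,.03],.064-np.pi/2); print(np.round(ctrl.get_obs()["moment"],3))
im,i=snap("side"); o=proj(i,[[.5426,.1603,.02]])[0]; print(o)
x,y=np.round(o).astype(int); cr=im[y-60:y+60,x-80:x+80]
a=cv2.resize(cr,None,fx=5,fy=5,interpolation=cv2.INTER_CUBIC); cv2.imwrite("pics/s1.png",a)
E
```

```text
t 11.1 pos [0.5474 0.1612 0.0311] rpy [-1.5675e+00  5.0000e-04 -1.5030e+00] F [ 2.3 -0.7 11. ] w 0.0595
tool dp mm [ 0.1  1.1 -1.4] roll 0.0038
[ 0.1   -0.429 -0.065]
[252.99077583 217.17470775]
```

View pics/s1.png

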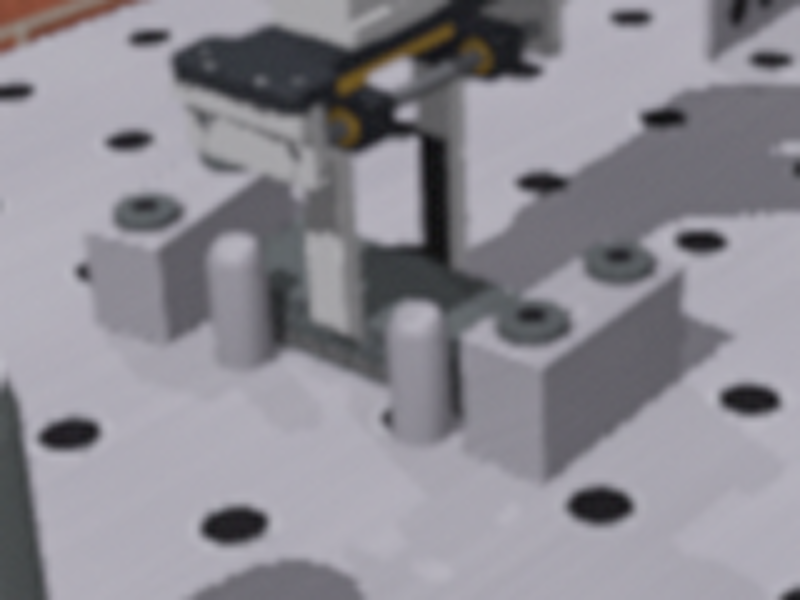

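The side view shows the plate lying on the pack between the stop and the bar, with the near finger between the two pins. I'll ease the load off and then let go.

apply_moves([
  {"dp":[0,-0.001,0],"roll":0,"grip":1},
  {"dp":[0,-0.0007,0],"roll":0,"grip":1},
  {"dp":[0,0,0],"roll":0,"grip":1},
  {"dp":[0,0,0],"roll":0,"grip":1},
])

```text
time_s: 11.65
ee_pos: [0.5459, 0.1609, 0.0311]
eef_rot: [-1.572, -0.0, -1.503]
force: [0.4, 1.3, -0.8]
grip_width: 0.0593
```

apply_moves([
  {"dp":[0,0,0],"roll":0,"grip":0.1},
  {"dp":[0,0,0],"roll":0,"grip":-0.5},
  {"dp":[0,0,0],"roll":0,"grip":-1},
  {"dp":[0,0,0],"roll":0,"grip":-1},
  {"dp":[0,0,0],"roll":0,"grip":-1},
  {"dp":[0,0,0],"roll":0,"grip":-1},
])

```text
time_s: 12.4
ee_pos: [0.5462, 0.1609, 0.0315]
eef_rot: [-1.571, -0.0, -1.503]
force: [-0.4, 0.1, -1.0]
grip_width: 0.0939
```

apply_moves([
  {"dp":[0,-0.005,0],"roll":0,"grip":-1},
  {"dp":[0,-0.02,0],"roll":0,"grip":-1},
  {"dp":[0,-0.035,0],"roll":0,"grip":-1},
  {"dp":[0,-0.035,0],"roll":0,"grip":-1},
  {"dp":[0,-0.035,0],"roll":0,"grip":-1},
  {"dp":[0,-0.035,0],"roll":0,"grip":-1},
  {"dp":[0,-0.01,0],"roll":0,"grip":-1},
  {"dp":[0,0,0],"roll":0,"grip":-1},
  {"dp":[0,0,0],"roll":0,"grip":-1},
])

```text
time_s: 13.52
ee_pos: [0.5457, 0.1608, 0.2049]
eef_rot: [-1.573, -0.0, -1.503]
force: [-1.3, 0.3, -0.6]
grip_width: 0.0944
```

```bash
python3 - <<'E'
from h import *
im,i=snap("wrist","pics/w5f.png"); plan([.546,.161,.2])
o=proj(i,[[.5426,.1603,.03]])[0].round().astype(int);print(o)
x0=max(o[0]-170,0);y0=max(o[1]-125,0);print(x0,y0)
cv2.imwrite("pics/w5.png",cv2.resize(im[y0:y0+250,x0:x0+330],None,fx=2.4,fy=2.4,interpolation=cv2.INTER_CUBIC))
E
```

```text
t 13.57 pos [0.5458 0.1608 0.205 ] rpy [-1.573e+00 -3.000e-04 -1.503e+00] F [ 0.4 -0.5 -0.6] w 0.0942
tool dp mm [-0.2  5.   0.2] roll None
[279 196]
109 71
```

View pics/w5.png

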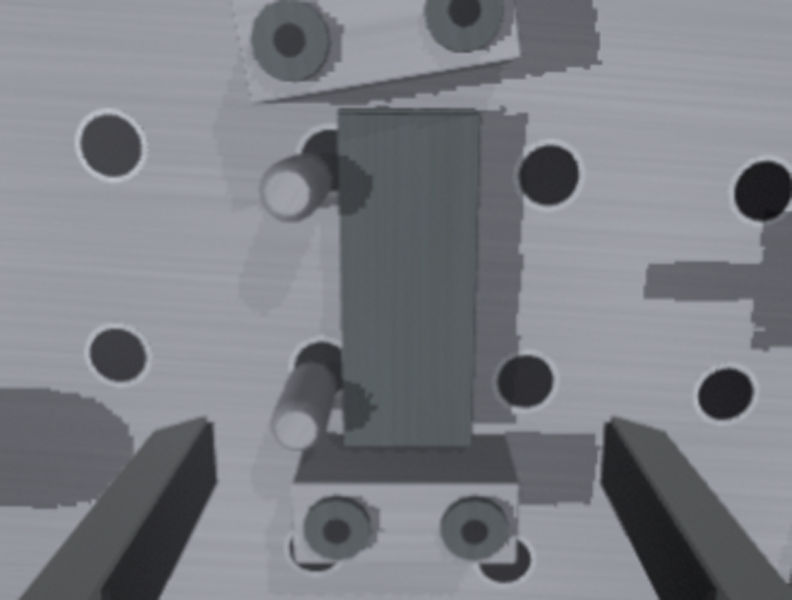

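The plate lies on the pack. In the 2.4x crop its corners are (338,112), (479,112), (472,446) and (344,446). The stop's front edge runs (293,484)–(517,484), the bar's edge (252,102)–(519,57), and the pins are at (287,195) and (297,431).

```bash
python3 - <<'E'
from h import *
np.set_printoptions(precision=4,suppress=True)
i=imaging.camera_info("wrist")
P=lambda x,z:ray(i,np.array(x)/2.4+[109,71],z)
W=np.r_[P([[252,102],[519,57]],.05),P([[287,195],[297,431]],.056),P([[293,484],[517,484]],.056)]
t,th,r=fit2d([[83.5,60],[101,-45],[50,46.5],[-50,46.5],[-75,50],[-75,-50]],W);print(t,th,r.tolist())
c,s=np.cos(th),np.sin(th);R=np.array([[c,-s],[s,c]])
p=P([[338,112],[479,112],[472,446],[344,446]],.028);q=((p[:,:2]-t)@R*1e3);print("plate",q.round(1).tolist(),q.mean(0))
im,j=snap("top");pts=np.array([[546,181],[549,172],[741,152],[741,165],[760,140],[760,167]])/2.85+[200,110]
print("wedge rough", ray(j,pts,.045)[:,:2].tolist(), ray(j,pts,0)[:,:2].tolist())
E
```

```text
[0.5418 0.1612] 0.06939612860909351 [[1.2, -0.9], [0.1, 1.3], [-0.5, -0.3], [-0.3, -0.3], [-0.2, -1.1], [-0.3, 1.3]]
plate [[80.6, 27.7], [80.6, -30.8], [-69.8, -31.1], [-69.8, 28.7]] [ 5.3917 -1.3708]
wedge rough [[0.6171902528965397, -0.16752423324249066], [0.6246199493244311, -0.17010512394909783], [0.6442131544389599, -0.32700888370552894], [0.633437992091904, -0.3265355787663364], [0.6545238523369177, -0.34310981588817224], [0.6321018688728914, -0.34207250659054206]] [[0.6278738225356999, -0.1794904398075054], [0.635638118913878, -0.18218756216778875], [0.6561137134397248, -0.3461575581727443], [0.6448532864764565, -0.34566293771808465], [0.6668887585741492, -0.3629836035763878], [0.6434569903059649, -0.3618995785558762]]
```

apply_moves([
  {"dp":[0,0,0],"roll":-0.175,"grip":-1},
  {"dp":[0,0,0],"roll":-0.175,"grip":-1},
  {"dp":[0,0,0],"roll":-0.175,"grip":-1},
  {"dp":[0,0,0],"roll":-0.175,"grip":-1},
  {"dp":[0,0,0],"roll":-0.175,"grip":-1},
  {"dp":[0,0,0],"roll":-0.175,"grip":-1},
  {"dp":[0,0,0],"roll":-0.175,"grip":-1},
  {"dp":[0,0,0],"roll":-0.175,"grip":-1},
  {"dp":[0,0,0],"roll":-0.175,"grip":-1},
  {"dp":[0,0,0],"roll":0,"grip":-1},
])

```text
time_s: 14.88
ee_pos: [0.5461, 0.1609, 0.2058]
eef_rot: [-1.571, 0.001, 0.071]
force: [-0.5, 0.2, 0.2]
grip_width: 0.0941
```

```bash
python3 - <<'E'
from h import *
plan([.635,-.33,.2],.1)
E
```

```text
t 14.88 pos [0.5461 0.1609 0.2058] rpy [-1.5709e+00  1.0000e-03  7.0900e-02] F [-0.5  0.2  0.2] w 0.0941
tool dp mm [  53.9    5.8 -495.9] roll -0.0291
```

apply_moves([
  {"dp":[0.005,0,-0.04],"roll":0,"grip":-1},
  {"dp":[0.006,0,-0.052],"roll":0,"grip":-1},
  {"dp":[0.006,0,-0.052],"roll":0,"grip":-1},
  {"dp":[0.006,0,-0.052],"roll":0,"grip":-1},
  {"dp":[0.006,0,-0.052],"roll":0,"grip":-1},
  {"dp":[0.006,0,-0.052],"roll":0,"grip":-1},
  {"dp":[0.006,0,-0.052],"roll":0,"grip":-1},
  {"dp":[0.006,0,-0.052],"roll":0,"grip":-1},
  {"dp":[0.006,0,-0.052],"roll":0,"grip":-1},
  {"dp":[0.001,0.005,-0.04],"roll":-0.03,"grip":-1},
])

```text
time_s: 16.12
ee_pos: [0.6357, -0.3321, 0.2008]
eef_rot: [-1.571, 0.0, 0.097]
force: [0.3, 0.8, -0.1]
grip_width: 0.0935
```

apply_moves([
  {"dp":[0,0,0],"roll":0,"grip":-1},
  {"dp":[0,0,0],"roll":0,"grip":-1},
])

```text
time_s: 16.38
ee_pos: [0.6358, -0.3294, 0.201]
eef_rot: [-1.57, 0.0, 0.099]
force: [-0.3, 0.3, -0.4]
grip_width: 0.0939
```

```bash
python3 - <<'E'
from h import *
im,i=snap("wrist","pics/w6f.png"); plan([.635,-.33,.2],.1)
cv2.imwrite("pics/w6.png",cv2.resize(im[0:300,130:430],None,fx=2,fy=2,interpolation=cv2.INTER_CUBIC))
E
```

```text
t 16.43 pos [ 0.6359 -0.329   0.2014] rpy [-1.5706e+00  1.0000e-04  1.0060e-01] F [0.8 0.4 0.2] w 0.0942
tool dp mm [-1.   1.4 -0.9] roll 0.0006
```

View pics/w6.png

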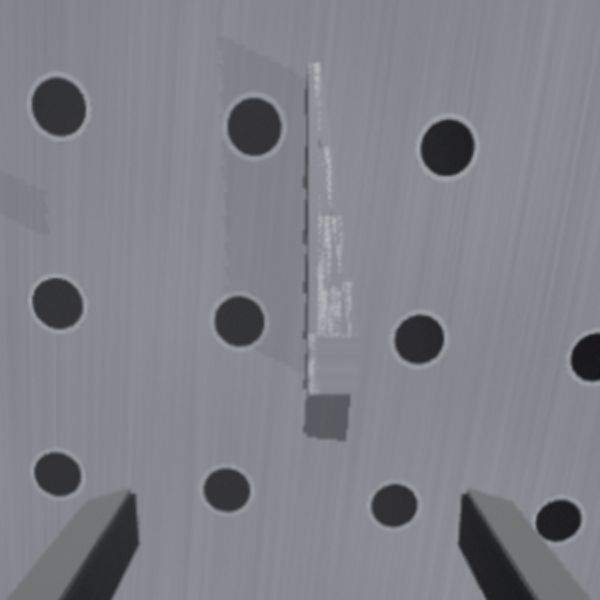

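The wedge stands with its flat face to the left. In the 2x crop the top edge is at column 309, from the tip at (309,62) to the butt at (309,394). The head spans (309–358, 337–394).

```bash
python3 - <<'E'
from h import *
np.set_printoptions(precision=4,suppress=True)
i=imaging.camera_info("wrist")
w=ray(i,np.array([[309,62],[309,394],[358,394],[358,337]])/2+[130,0],.045)
print(w, np.linalg.norm(w[0]-w[1]),np.linalg.norm(w[1]-w[2]))
t,th,r=fit2d([[-8.75,75],[-8.75,-75],[16.25,-75],[16.25,-45]],w);print("wedge",t,th,r.tolist())
c,s=np.cos(th),np.sin(th);R=np.array([[c,-s],[s,c]])
plan([*(t+R@[.00375,-.060]),.030],th)
E
```

```text
[[ 0.6243 -0.1774  0.045 ]
 [ 0.6401 -0.3269  0.045 ]
 [ 0.6645 -0.3244  0.045 ]
 [ 0.6609 -0.296   0.045 ]] 0.15034644654964116 0.024474103739468962
wedge [ 0.6407 -0.2517] 0.10164381797900966 [[-0.0, 0.6], [0.6, 0.3], [0.1, 0.3], [-0.6, -1.1]]
t 16.43 pos [ 0.6359 -0.329   0.2014] rpy [-1.5706  0.0001  0.1006] F [0.8 0.4 0.2] w 0.0942
tool dp mm [ 16.3 171.4  16.5] roll -0.0011
```

apply_moves([
  {"dp":[0.016,0.01,0.0165],"roll":0,"grip":-1},
  {"dp":[0,0.035,0],"roll":0,"grip":-1},
  {"dp":[0,0.04,0],"roll":0,"grip":-1},
  {"dp":[0,0.04,0],"roll":0,"grip":-1},
  {"dp":[0,0.035,0],"roll":0,"grip":-1},
  {"dp":[0,0.015,0],"roll":0,"grip":-1},
  {"dp":[0,0,0],"roll":0,"grip":-1},
])

```text
time_s: 17.3
ee_pos: [0.6503, -0.3108, 0.026]
eef_rot: [-1.57, 0.001, 0.103]
force: [-0.0, 0.1, 0.1]
grip_width: 0.094
```

apply_moves([
  {"dp":[0,0,0],"roll":0,"grip":1},
  {"dp":[0,0,0],"roll":0,"grip":1},
  {"dp":[0,0,0],"roll":0,"grip":1},
  {"dp":[0,0,0],"roll":0,"grip":1},
  {"dp":[0,0,0],"roll":0,"grip":1},
  {"dp":[0,0,0],"roll":0,"grip":1},
  {"dp":[0,0,0],"roll":0,"grip":1},
  {"dp":[0,0,0],"roll":0,"grip":1},
], newtons=50)

```text
time_s: 18.3
ee_pos: [0.6501, -0.3119, 0.0264]
eef_rot: [-1.571, -0.0, 0.102]
force: [1.0, 0.3, -0.7]
grip_width: 0.0245
```

```bash
python3 - <<'E'
from h import *
th=.068;R=np.array([[np.cos(th),-np.sin(th)],[np.sin(th),np.cos(th)]])
for jy in (-.12,-.08,0,.006): print(jy);plan([*(np.array([.542,.161])+R@[.08375+.00375-.001,jy-.060]),.025],th)
E
```

```text
-0.12
t 18.3 pos [ 0.6501 -0.3119  0.0264] rpy [-1.5709e+00 -1.0000e-04  1.0200e-01] F [ 1.   0.3 -0.7] w 0.0245
tool dp mm [ 21.    1.4 298.6] roll 0.034
-0.08
t 18.3 pos [ 0.6501 -0.3119  0.0264] rpy [-1.5709e+00 -1.0000e-04  1.0200e-01] F [ 1.   0.3 -0.7] w 0.0245
tool dp mm [ 22.4   1.4 338.6] roll 0.034
0
t 18.3 pos [ 0.6501 -0.3119  0.0264] rpy [-1.5709e+00 -1.0000e-04  1.0200e-01] F [ 1.   0.3 -0.7] w 0.0245
tool dp mm [ 25.1   1.4 418.5] roll 0.034
0.006
t 18.3 pos [ 0.6501 -0.3119  0.0264] rpy [-1.5709e+00 -1.0000e-04  1.0200e-01] F [ 1.   0.3 -0.7] w 0.0245
tool dp mm [ 25.3   1.4 424.5] roll 0.034
```

apply_moves([
  {"dp":[0.002,0,0.015],"roll":0,"grip":1},
  {"dp":[0.003,0,0.03],"roll":0,"grip":1},
  {"dp":[0.003,0,0.035],"roll":0,"grip":1},
  {"dp":[0.003,0,0.035],"roll":0,"grip":1},
  {"dp":[0.003,0,0.035],"roll":0,"grip":1},
  {"dp":[0.003,0,0.035],"roll":0,"grip":1},
  {"dp":[0.003,0,0.035],"roll":0.01,"grip":1},
  {"dp":[0.002,0,0.025],"roll":0.012,"grip":1},
  {"dp":[0.002,0,0.02],"roll":0.012,"grip":1},
  {"dp":[0,0,0],"roll":0,"grip":1},
])

```text
time_s: 19.55
ee_pos: [0.6473, -0.044, 0.0264]
eef_rot: [-1.57, 0.0, 0.07]
force: [-0.5, 2.2, -1.8]
grip_width: 0.0246
```

```bash
python3 - <<'E'
from h import *
th=.068;R=np.array([[np.cos(th),-np.sin(th)],[np.sin(th),np.cos(th)]])
plan([*(np.array([.542,.161])+R@[.0915+.00375,-.12-.060]),.025],th)
im,i=snap("wrist","pics/w7f.png")
cv2.imwrite("pics/w7.png",cv2.resize(im[0:330,130:460],None,fx=1.8,fy=1.8,interpolation=cv2.INTER_CUBIC))
E
```

```text
t 19.55 pos [ 0.6473 -0.044   0.0264] rpy [-1.5702e+00  4.0000e-04  7.0200e-02] F [-0.5  2.2 -1.8] w 0.0246
tool dp mm [ 4.2  1.4 31.6] roll 0.0022
```

View pics/w7.png

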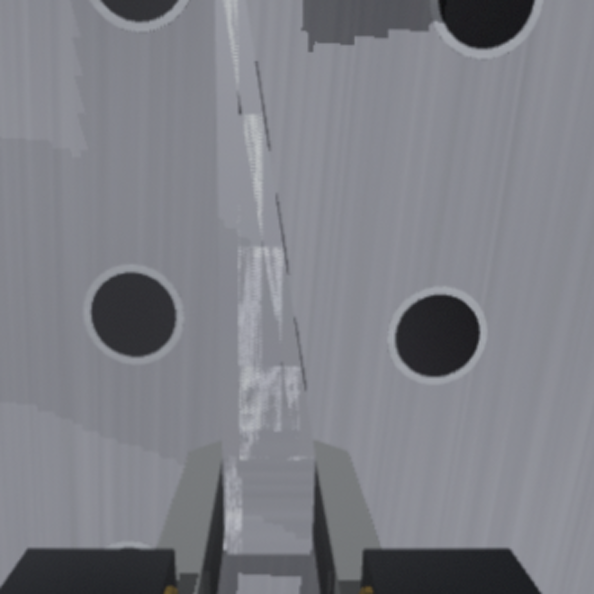

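The wedge is gripped by its head and lined up, with nothing disturbed. I'll bring it into the gap in stages, watching the force.

apply_moves([
  {"dp":[0.0033,0,0.015],"roll":0,"grip":1},
  {"dp":[0.0033,0,0.015],"roll":0,"grip":1},
  {"dp":[0,0,0.01],"roll":0,"grip":1},
  {"dp":[0,0,0.01],"roll":0,"grip":1},
  {"dp":[0,0,0.008],"roll":0,"grip":1},
  {"dp":[0,0,0.008],"roll":0,"grip":1},
])

```text
time_s: 20.35
ee_pos: [0.6496, 0.0209, 0.0264]
eef_rot: [-1.571, 0.0, 0.068]
force: [-0.4, -2.3, -0.4]
grip_width: 0.0245
```

apply_moves([
  {"dp":[0,0,0.006],"roll":0,"grip":1},
  {"dp":[0,0,0.005],"roll":0,"grip":1},
  {"dp":[0,0,0],"roll":0,"grip":1},
])

```text
time_s: 20.72
ee_pos: [0.6489, 0.0321, 0.0264]
eef_rot: [-1.57, 0.0, 0.068]
force: [-0.5, 2.0, -1.5]
grip_width: 0.0245
```

```bash
cat >> h.py <<'E'
def wj():
    th=.068;R=np.array([[np.cos(th),-np.sin(th)],[np.sin(th),np.cos(th)]]);o=ctrl.get_obs()
    print("tcp in jig mm",((np.array(o["ee_pos"])[:2]-[.542,.161])@R*1e3).round(1),"wedge if gripped",((np.array(o["ee_pos"])[:2]-[.542,.161])@R*1e3+[-3.75,60.9]).round(1),"F jig",(np.array(o["force"])[:2]@R).round(1),"z",round(o["ee_pos"][2],4),"yaw err",round(o["eef_rot"][2]-th,4),"t",o["time_s"])
E
python3 -c "from h import *;wj()"
```

```text
tcp in jig mm [  97.9 -135.8] wedge if gripped [ 94.1 -74.9] F jig [-0.4  2. ] z 0.0264 yaw err 0.0004 t 20.725
```

apply_moves([
  {"dp":[-0.001,0,0.006],"roll":0,"grip":1},
  {"dp":[-0.001,0,0.006],"roll":0,"grip":1},
  {"dp":[-0.0005,0,0.006],"roll":0,"grip":1},
  {"dp":[0,0,0.005],"roll":0,"grip":1},
  {"dp":[0,0,0],"roll":0,"grip":1},
])

```text
time_s: 21.35
ee_pos: [0.6449, 0.055, 0.0264]
eef_rot: [-1.57, -0.0, 0.068]
force: [1.8, 1.7, -2.9]
grip_width: 0.0244
```

```bash
python3 -c "from h import *;wj()"
```

```text
tcp in jig mm [  95.4 -112.8] wedge if gripped [ 91.7 -51.9] F jig [1.9 1.6] z 0.0264 yaw err 0.0004 t 21.35
```

apply_moves([
  {"dp":[-0.0005,0,0.004],"roll":0,"grip":1},
  {"dp":[-0.0005,0,0.004],"roll":0,"grip":1},
  {"dp":[-0.0005,0,0.004],"roll":0,"grip":1},
  {"dp":[0,0,0],"roll":0,"grip":1},
  {"dp":[0,0,0],"roll":0,"grip":1},
])

```text
time_s: 21.98
ee_pos: [0.6425, 0.0665, 0.0264]
eef_rot: [-1.57, 0.0, 0.068]
force: [3.5, 3.4, -4.1]
grip_width: 0.0246
```

```bash
python3 -c "from h import *;wj()"
```

```text
tcp in jig mm [  93.9 -101.1] wedge if gripped [ 90.1 -40.2] F jig [3.7 3.1] z 0.0264 yaw err 0.0002 t 21.975
```

apply_moves([
  {"dp":[0,0,0],"roll":0,"grip":0},
  {"dp":[0,0,0],"roll":0,"grip":0},
  {"dp":[0,0,0],"roll":0,"grip":0},
  {"dp":[0,0,-0.01],"roll":0,"grip":0},
  {"dp":[0,0,-0.015],"roll":0,"grip":0},
  {"dp":[0,0,-0.015],"roll":0,"grip":0},
  {"dp":[0,0,0],"roll":0,"grip":1},
  {"dp":[0,0,0],"roll":0,"grip":1},
  {"dp":[0,0,0],"roll":0,"grip":1},
  {"dp":[0,0,0],"roll":0,"grip":1},
])

```text
time_s: 23.22
ee_pos: [0.6453, 0.0266, 0.0265]
eef_rot: [-1.571, -0.0, 0.069]
force: [0.2, 0.8, -1.1]
grip_width: 0.0102
```

apply_moves([
  {"dp":[0,0,0.006],"roll":0,"grip":1},
  {"dp":[0,0,0.006],"roll":0,"grip":1},
  {"dp":[0,0,0.004],"roll":0,"grip":1},
  {"dp":[0,0,0.003],"roll":0,"grip":1},
])

```text
time_s: 23.72
ee_pos: [0.644, 0.0453, 0.0265]
eef_rot: [-1.571, -0.0, 0.068]
force: [-0.1, -2.5, -0.2]
grip_width: 0.0005
```

```bash
python3 -c "from h import *;wj()"
```

```text
tcp in jig mm [  93.9 -122.3] wedge if gripped [ 90.2 -61.4] F jig [-0.3 -2.5] z 0.0265 yaw err 0.0002 t 23.725
```

apply_moves([
  {"dp":[-0.0008,0,0.005],"roll":0,"grip":1},
  {"dp":[-0.0008,0,0.005],"roll":0,"grip":1},
  {"dp":[-0.0008,0,0.005],"roll":0,"grip":1},
  {"dp":[-0.0008,0,0.005],"roll":0,"grip":1},
])

```text
time_s: 24.22
ee_pos: [0.6396, 0.0649, 0.0266]
eef_rot: [-1.571, -0.001, 0.068]
force: [1.8, -4.4, -0.0]
grip_width: 0.0007
```

```bash
python3 -c "from h import *;wj()"
```

```text
tcp in jig mm [  90.8 -102.5] wedge if gripped [ 87.1 -41.6] F jig [ 1.5 -4.5] z 0.0266 yaw err -0.0001 t 24.225
```

apply_moves([
  {"dp":[-0.0008,0,0.005],"roll":0,"grip":1},
  {"dp":[-0.0006,0,0.004],"roll":0,"grip":1},
  {"dp":[-0.0006,0,0.004],"roll":0,"grip":1},
])

```text
time_s: 24.6
ee_pos: [0.6367, 0.0776, 0.0266]
eef_rot: [-1.571, -0.0, 0.068]
force: [2.0, -6.2, 0.5]
grip_width: 0.0006
```

```bash
python3 -c "from h import *;wj()"
```

```text
tcp in jig mm [ 88.8 -89.7] wedge if gripped [ 85.  -28.8] F jig [ 1.6 -6.3] z 0.0266 yaw err -0.0 t 24.6
```

apply_moves([
  {"dp":[-0.0005,0,0.003],"roll":0,"grip":1},
  {"dp":[-0.0005,0,0.003],"roll":0,"grip":1},
  {"dp":[-0.0003,0,0.002],"roll":0,"grip":1},
])

```text
time_s: 24.98
ee_pos: [0.6348, 0.0853, 0.0266]
eef_rot: [-1.571, -0.0, 0.068]
force: [2.3, -6.7, 0.1]
grip_width: 0.0003
```

```bash
python3 -c "from h import *;wj()"
```

```text
tcp in jig mm [ 87.5 -81.8] wedge if gripped [ 83.7 -20.9] F jig [ 1.8 -6.8] z 0.0266 yaw err -0.0002 t 24.975
```

apply_moves([
  {"dp":[-0.0003,0,0.002],"roll":0,"grip":1},
  {"dp":[-0.0002,0,0.0015],"roll":0,"grip":1},
  {"dp":[0,0,0.001],"roll":0,"grip":1},
])

```text
time_s: 25.35
ee_pos: [0.634, 0.089, 0.0266]
eef_rot: [-1.573, 0.0, 0.068]
force: [1.5, -14.9, 1.8]
grip_width: 0.0004
```

```bash
python3 -c "from h import *;wj()"
```

```text
tcp in jig mm [ 86.9 -78.1] wedge if gripped [ 83.1 -17.2] F jig [  0.5 -15. ] z 0.0266 yaw err -0.0001 t 25.35
```

apply_moves([
  {"dp":[0,0,0.001],"roll":0,"grip":1},
  {"dp":[0,0,0.0005],"roll":0,"grip":1},
])

```text
time_s: 25.6
ee_pos: [0.634, 0.0891, 0.0266]
eef_rot: [-1.574, 0.0, 0.067]
force: [1.1, -22.6, 2.3]
grip_width: 0.0003
```

```bash
python3 -c "from h import *;wj()"
```

```text
tcp in jig mm [ 86.9 -78. ] wedge if gripped [ 83.1 -17.1] F jig [ -0.5 -22.7] z 0.0266 yaw err -0.0007 t 25.6
```

Jammed: 22.7 N with no further movement. Now a few taps.

apply_moves([
  {"dp":[0,0,-0.008],"roll":0,"grip":1},
  {"dp":[0,0,0.005],"roll":0,"grip":1},
  {"dp":[0,0,0.003],"roll":0,"grip":1},
  {"dp":[0,0,0.0003],"roll":0,"grip":1},
  {"dp":[0,0,-0.008],"roll":0,"grip":1},
  {"dp":[0,0,0.005],"roll":0,"grip":1},
  {"dp":[0,0,0.003],"roll":0,"grip":1},
  {"dp":[0,0,0.0003],"roll":0,"grip":1},
  {"dp":[0,0,0],"roll":0,"grip":1},
])

```text
time_s: 26.72
ee_pos: [0.6339, 0.0892, 0.0265]
eef_rot: [-1.576, 0.001, 0.067]
force: [-0.6, -27.7, 2.2]
grip_width: 0.0003
```

```bash
python3 -c "from h import *;wj()"
```

```text
tcp in jig mm [ 86.8 -77.8] wedge if gripped [ 83.1 -16.9] F jig [ -2.5 -27.6] z 0.0265 yaw err -0.0007 t 26.725
```

apply_moves([
  {"dp":[0,0,-0.015],"roll":0,"grip":1},
  {"dp":[0,-0.005,-0.025],"roll":0,"grip":1},
  {"dp":[-0.01,-0.035,0],"roll":0,"grip":1},
  {"dp":[-0.02,-0.04,0],"roll":0,"grip":1},
  {"dp":[-0.02,-0.04,0],"roll":0,"grip":1},
  {"dp":[0,-0.04,0],"roll":0,"grip":1},
  {"dp":[0,-0.02,0],"roll":0,"grip":1},
  {"dp":[0,0,0],"roll":0,"grip":1},
  {"dp":[0,0,0],"roll":0,"grip":1},
])

```text
time_s: 27.85
ee_pos: [0.5862, 0.0493, 0.2051]
eef_rot: [-1.57, 0.002, 0.068]
force: [-0.5, 0.2, 0.1]
grip_width: 0.0005
```

```bash
python3 - <<'E'
from h import *
im,i=snap("wrist","pics/w8f.png"); wj()
o=proj(i,[[.58,.14,.03]])[0].round().astype(int);print(o)
x0=int(np.clip(o[0]-150,0,260));y0=int(np.clip(o[1]-140,0,160));print(x0,y0)
cv2.imwrite("pics/w8.png",cv2.resize(im[y0:y0+260,x0:x0+300],None,fx=2.3,fy=2.3,interpolation=cv2.INTER_CUBIC))
E
```

```text
tcp in jig mm [  36.5 -114.6] wedge if gripped [ 32.7 -53.7] F jig [ 0.6 -0. ] z 0.205 yaw err 0.0003 t 27.9
[280 104]
130 0
```

View pics/w8.png

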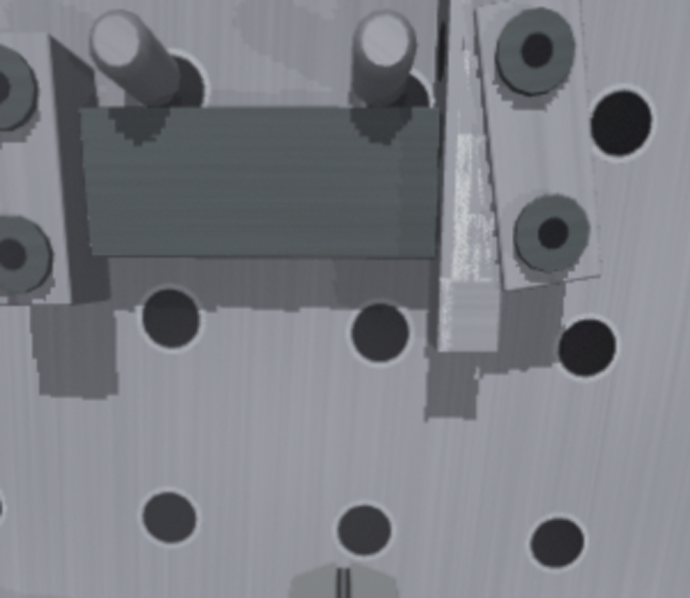

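```bash
python3 - <<'E'
from h import *
i=imaging.camera_info("wrist");th=.068;R=np.array([[np.cos(th),-np.sin(th)],[np.sin(th),np.cos(th)]])
P=lambda x,z:((ray(i,np.array(x)/2.3+[130,0],z)[:,:2]-[.542,.161])@R*1e3).round(1).tolist()
print("plate",P([[81,110],[436,108],[435,257],[93,255]],.028))
print("stop edge",P([[48,35],[72,303]],.056),"pins",P([[386,39],[117,38]],.056),"bar corner",P([[505,290]],.05))
print("wedge butt",P([[438,351],[498,351]],.045),"pack side flat", P([[441,260]],.045))
# bystanders: compare top view with first picture
a=cv2.imread("pics/top0.png").astype(int);b=imaging.camera("top").astype(int)
d=np.abs(a-b).max(2)>40
for n,(x0,x1,y0,y1) in dict(magnet=(95,140,120,188),can=(68,130,225,265),brush=(335,362,236,335)).items(): print(n,"changed px",d[y0:y1,x0:x1].mean().round(3))
o=ctrl.get_obs();print(np.round(o["force"],1),o["time_s"])
E
```

```text
plate [[-73.3, 27.8], [73.2, 28.2], [74.7, -30.9], [-73.1, -30.0]]
stop edge [[-74.6, 48.6], [-74.4, -48.9]] pins [[51.0, 46.7], [-48.9, 47.3]] bar corner [[101.3, -43.9]]
wedge butt [[75.4, -69.3], [100.8, -69.2]] pack side flat [[75.3, -32.2]]
magnet changed px 0.0
can changed px 0.0
brush changed px 0.781
[0.8 0.3 0.4] 27.95
```

```bash
python3 - <<'E'
from h import *
f=lambda im:np.argwhere((im[...,2].astype(int)-im[...,0]>90)&(im[...,1].astype(int)-im[...,0]>25))
a=cv2.imread("pics/side0.png");b=imaging.camera("side")
for im in (a,b):
    q=f(im[180:240,370:430]);print("brush handle px",len(q),q.mean(0) if len(q) else None)
ctrl.hand_in()
E
```

```text
brush handle px 257 [35.32684825 30.90661479]
brush handle px 257 [35.32684825 30.90661479]
the job is handed in; nothing more can be done
```

The plate is on the pack and the wedge is jammed in the gap. I handed the job in at about 28 s of the 72 s allowed; no verdict was reported.

**Plate:** I gripped it across its width and felt for the pack. Contact came with the plate's underside about 18 mm above the table. I eased the load to roughly zero before opening the fingers. The plate sat about 5 mm off the stop at that point, consistent with the pack's own stand-off.

**Wedge:** I slid it in thin end first along the table and pushed it by its butt. It jammed at about 15–23 N and did not move further. I then tapped it twice, up to about 28 N (just over the 15–25 N suggested), and backed the arm clear.

**Last checks:**
- **Plate position:** about +0.4 mm along x and -1.2 mm across, and square to within about 1.5°. The plate's top measured about 2–3 mm short of its known length, so that is the accuracy of these numbers.
- **Wedge position:** origin at about y = +6 mm, with its flat face tight against the pack end and plate. Wrist force was near zero.
- **Bystanders:** the can and the magnet were unchanged in the top view. The brush area did differ there, probably because the arm covered it. In the side view its handle matched the first picture pixel for pixel, so it had not moved.

**Not checked directly:** the wedge's remaining force on the bar, and the pack's own distance from the stop. Both are inferred from the jam and the wedge's position.

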